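# Close up a set of miniature jars in a dish

### The job

Pack the whole set of seven miniature black jars into the aluminium dish, one in the middle and six round it: two are still out on the table, and one in the dish has slid off the middle into the room they need. Set the jars down upright on the floor of the dish without dropping or toppling any, and leave the dish, the bear and the canteen where they are.

Things in the scene. Friction and masses are not known exactly. Their poses are not given: they have to be found in the camera images.
- dish: the loose round brushed aluminium dish, 0.7 kg: flat floor 194 mm across inside, 4 mm thick (jars stand 4 mm above the table in it), straight wall 4 mm thick, 208 mm over the rolled rim, rim 34 mm above the table. There is only room for seven jars if they nest as one in the middle and six round it, with about 7 mm to spare across a radius. Origin at the centre of its underside on its axis, z up; its x and y have no visible mark
- jar_1: one of seven identical loose black pottery jars: round belly 60 mm across (widest from 17 to 26 mm above its underside), flat foot 44 mm across, shoulder drawing in to a nearly straight round neck about 27 mm across from 47 mm up to the top at 80 mm; 0.10 to 0.19 kg. Origin at the centre of the underside, z up along its axis. This one starts in the dish, in the outer ring.
- jar_2: a jar just like jar_1, origin at the centre of the underside. This one starts in the dish, in the outer ring.
- jar_3: a jar just like jar_1, origin at the centre of the underside. This one starts in the dish, in the outer ring.
- jar_4: a jar just like jar_1, origin at the centre of the underside. This one starts in the dish, in the outer ring.
- jar_5: a jar just like jar_1, origin at the centre of the underside. This one starts in the dish too, but has slid 10 to 24 mm off the middle, into the room meant for the two missing jars.
- jar_6: a jar just like jar_1, origin at the centre of the underside. This one starts upright on the table beside the dish.
- jar_7: a jar just like jar_1, origin at the centre of the underside. This one starts upright on the table beside the dish.
- bear: white ceramic bear fetish, about 100 mm long, 44 mm wide and 75 mm tall, standing loose on the table beside the dish; origin under its belly, x towards its nose. A bystander
- canteen: cream and red clay canteen lying on its flat back on the table, round body 92 mm across and 55 mm tall, short neck reaching 62 mm from its centre along x, a loop lug on each side (116 mm over both); origin at the centre of its underside. A bystander

How it is judged:
At the end, for the whole second after the job is handed in: All seven jars stand in the dish, upright within 0.1 rad, feet on its floor (underside 1 to 8 mm above the dish's underside) and axes within 72 mm of the dish's axis (which leaves only the pattern of one in the middle and six round it), at rest (below 20 mm/s); the dish stands flat on the table (horizontal distance between each of jar_1, jar_2, jar_3, jar_4, jar_5, jar_6, jar_7 and dish below 0.072 m and z of jar_1 in the frame of dish between 0.001 and 0.008 m and angle between each of jar_1, jar_2, jar_3, jar_4, jar_5, jar_6, jar_7's own z axis and vertical below 0.1 rad and linear speed of each of jar_1, jar_2, jar_3, jar_4, jar_5, jar_6, jar_7, dish below 0.02 m/s and z of jar_2 in the frame of dish between 0.001 and 0.008 m and z of jar_3 in the frame of dish between 0.001 and 0.008 m and z of jar_4 in the frame of dish between 0.001 and 0.008 m and z of jar_5 in the frame of dish between 0.001 and 0.008 m and z of jar_6 in the frame of dish between 0.001 and 0.008 m and z of jar_7 in the frame of dish between 0.001 and 0.008 m and angle between dish's own z axis and vertical below 0.05 rad and height (world z) of dish below 0.006 m); the robot touches nothing.
It fails at once if a jar is toppled (leans more than 0.6 rad) (angle between any of jar_1, jar_2, jar_3, jar_4, jar_5, jar_6, jar_7's own z axis and vertical above 0.6 rad).
It fails at once if a jar is dropped (moves faster than 0.7 m/s, a fall of 25 mm, with no finger on it) ((linear speed of jar_1 above 0.7 m/s and contact force between jar_1 and the fingers below 0.05 N) or (linear speed of jar_2 above 0.7 m/s and contact force between jar_2 and the fingers below 0.05 N) or (linear speed of jar_3 above 0.7 m/s and contact force between jar_3 and the fingers below 0.05 N) or (linear speed of jar_4 above 0.7 m/s and contact force between jar_4 and the fingers below 0.05 N) or (linear speed of jar_5 above 0.7 m/s and contact force between jar_5 and the fingers below 0.05 N) or (linear speed of jar_6 above 0.7 m/s and contact force between jar_6 and the fingers below 0.05 N) or (linear speed of jar_7 above 0.7 m/s and contact force between jar_7 and the fingers below 0.05 N)).
It fails at once if the dish is moved more than 30 mm from where it stood (distance of dish from where it was at the start of the episode above 0.03 m).
It fails at once if the bear or the canteen is moved more than 25 mm (distance of any of bear, canteen from where it was at the start of the episode above 0.025 m).
It also fails if it takes over 61 s, if anything falls off the work surface, if the arm or the gripper's body presses on something with over 40 N, if the wrist force passes 120 N, or if a joint passes its speed limit or range.

### The arm

A 6-joint arm with a two-finger parallel gripper is mounted at the origin on the work surface. World frame = base frame: x ahead of the robot, y to its left, z up, the work surface at z = 0. Lengths are in m, angles in rad, forces in N, time in s.
With the tool pointing down it reaches from about 0.275 to 0.875 m from the base axis. Payload 12.5 kg.
Tool frame: the origin (TCP) lies at the centre of the arm's flange, where the gripper is bolted on; the fingertips stand 173 mm ahead of it and the grasp point (between the pads) lies 155 mm ahead of it; z points along the fingers, y is the line along which they close (so a half turn about z gives the same grasp; the last joint's range is limited). The gripper opens to 85 mm and grips with 20 to 120 N. Pads are 22 mm wide; open, the fingers measure 114 mm over their backs; the gripper's body (76 mm by 85 mm) begins 54 mm behind the grasp point. The pads swing forward as they close: fully open they stand 13 mm farther back than shut.
Start: joints at [1.088, 0.351, 1.652, -0, 1.139, -0.085], TCP at [0.213, 0.507, 0.405] pointing down, gripper open.
Joint ranges: [-2.75, 2.75], [-0.79, 2.1], [0.01, 2.65], [-1.57, 4.71], [0.07, 3.14], [-2.87, 2.87]. Speed limits (rad/s): [2.22, 2.22, 2.79, 3.14, 3.14, 3.14].

### API

Orientations are given as a rotation vector (axis times angle).
In Python, from plant import robot, cams, sign_off gives the robot as it stands.
- The arm moves only by the tool move_arm, never from a script. Its argument "targets" is a list of rows, each a list of 6 numbers: the shift along the world's x, y, z in mm, then the turn, a rotation vector about the world's x, y, z in rad. A call has 1 to 8 rows; each row shifts and turns the commanded pose from where the row before left it; what a row does not reach is not made up. A row lasts 1/8 s, in which the tool goes at most 62.5 mm and 10.7 degrees, less where a joint would pass 70% of its speed; a pose out of reach is approached as far as the arm can. A call with a gripper value outside its range is refused whole. "claw" is the finger opening in mm, from 0 to 85.4, set as the call begins (left out, the last holds). The fingers move at their own pace and stop on an object; "force" is the grip in N (left out, the last holds). Time passes only in rows, so rows that do not move let the fingers close. It gives the time, the measured TCP pose, the force, the opening and the grip force at its end, in the units of the state.
- robot.sense(): the state, without advancing time (a new reading comes with each control period).
- cams.snapshot(name): name is "scene" or "top" or "wrist"; returns a dict with "img" (384x512x3 uint8, red, green, blue), "z_map" (384x512 float32, m along the optical axis (not along the pixel's ray), 0 where there is no reading), "intrinsics" (3x3 intrinsics, pixels), "R" (3x3) and "t" (3): a world point X has camera coordinates R X + t. Camera axes: x right, y down, z forward; pixel columns grow to the right and rows downward; lengths in m; the calibration is good to about 2 mm. The wrist camera is an equidistant fisheye: a pixel r from the principal point sees the ray r / f radians off the axis. A picture is of the moment at which its call begins.
- sign_off(): hands the job in; it is judged then, once.
The state is a dict: "t": time; "q": joint angles; "qvel": joint speeds; "joint_torque": joint torques, N m; "tcp_pos": TCP position; "orientation": TCP orientation; "contact_force": force on the tool from outside, world axes, zero at the start; "wrist_torque": the same for the moment, N m; "finger_gap": finger opening in m; "finger_force": force on a finger pad.
Only numpy, scipy, OpenCV 4.12 (cv2) and the standard library are available. Lean on these libraries where they do the work, as an engineer would, in place of code of your own. Each camera call takes 0.05 s, during which the arm holds its last target. There are 200 camera calls.

## Working session

There is one attempt and no reset: what is moved stays moved. The work goes in short steps, Python scripts to look and compute and a tool call to move; the robot and the scene stay as the last step left them, time stands still between calls to the robot, and variables do not carry over. Pictures are saved under pics/ and viewed, at most 10 in all, crops included, and the job is handed in when it is done.

Besides the shell and the picture viewer there is one more tool, called after "Emit:" in YAML: its name, and indented under it one key for each argument. move_arm: Moves the arm, as the interface text tells. Its arguments: {"type":"object","properties":{"targets":{"type":"array","items":{"type":"array","items":{"type":"number"}}},"claw":{"type":"number"},"force":{"type":"number"}},"required":["targets"]}

```bash
mkdir -p pics; ls
python3 - <<'E'
from plant import robot,cams
import cv2,numpy as np
s=robot.sense();print(s['t'],s['tcp_pos'],s['orientation'],s['finger_gap'])
for n in ['scene','top']:
    c=cams.snapshot(n);np.savez('/tmp/'+n,**c);cv2.imwrite(f'pics/{n}0.png',c['img'][:,:,::-1]);print(n,c['intrinsics'].tolist(),c['R'].tolist(),c['t'])
a=cv2.imread('pics/scene0.png');b=cv2.imread('pics/top0.png')
E
```

```text
pics
0.0 [0.21296164 0.50694661 0.4041509 ] [-6.20606190e-01 -3.07935858e+00  1.81666513e-03] 0.08511918857093959
scene [[385.80676211018505, 0.0, 255.94750248423708], [0.0, 385.80676211018505, 188.1725189316234], [0.0, 0.0, 1.0]] [[-0.35767492586051, 0.9336283454279373, 0.020168292544754957], [0.5739852868922424, 0.23682815559012682, -0.7838707260454425], [-0.7366203485119789, -0.26879460064009986, -0.620596426693564]] [ 0.20966223 -0.28245307  1.24623227]
top [[362.1434064634556, 0.0, 253.4460282947648], [0.0, 362.1434064634556, 183.59509642169746], [0.0, 0.0, 1.0]] [[0.011903322775706012, -0.9999080795180003, 0.006491796478771787], [-0.9976111422003802, -0.012317284838478777, -0.06797274050574093], [0.06804645372501326, -0.005667187029930782, -0.9976660579204935]] [0.00724826 0.57030998 0.82310658]
```

View pics/top0.png

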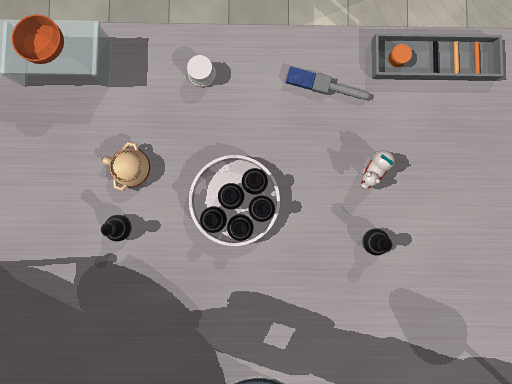

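View pics/scene0.png

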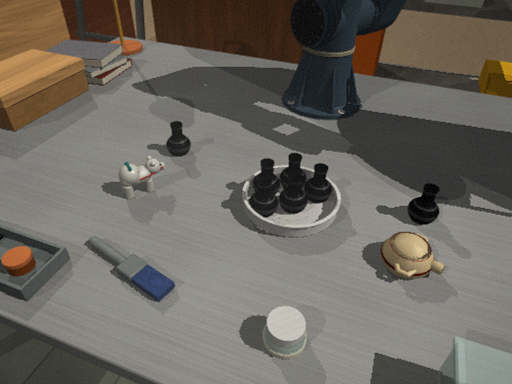

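The top view shows the dish at about (235,200) with five jars in it, the off-centre one at (231,195). The gap is at the upper left, and the loose jars are at (117,228) and (377,241). The canteen (128,167) and the bear (377,170) stand clear of the jars.

```bash
cat > h.py <<'E'
import numpy as np,cv2
def world(c):
    K,R,t=c['intrinsics'],c['R'],c['t'];Z=c['z_map'];v,u=np.indices(Z.shape)
    X=np.stack([(u-K[0,2])/K[0,0]*Z,(v-K[1,2])/K[1,1]*Z,Z],-1)
    W=(X-t)@R; W[Z<=0]=np.nan
    return W
def tops(c,lo=.07,hi=.09):
    W=world(c);m=(c['img'].max(2)<70)&(W[...,2]>lo)&(W[...,2]<hi)&(W[...,0]>.3)&(W[...,0]<.8)
    n,l,s,_=cv2.connectedComponentsWithStats(m.astype(np.uint8)*255)
    out=[]
    for i in range(1,n):
        if s[i,4]>=25:
            p=W[l==i]; (cx,cy),r=cv2.minEnclosingCircle((p[:,:2]*1000).astype(np.float32))
            out.append((cx,cy,r,p[:,2].mean()*1000,s[i,4]))
    return np.array(out)
def ring(c):
    W=world(c);z=W[...,2];m=(z>.028)&(z<.038)&(c['img'].min(2)>110)
    n,l,s,_=cv2.connectedComponentsWithStats(m.astype(np.uint8)*255)
    i=1+np.argmax(s[1:,4]);p=W[l==i][:,:2]*1000
    A=np.c_[2*p,np.ones(len(p))];x=np.linalg.lstsq(A,(p**2).sum(1),rcond=None)[0]
    return x[0],x[1],np.sqrt(x[2]+x[0]**2+x[1]**2),len(p)
E
python3 - <<'E'
from h import *
np.set_printoptions(precision=1,suppress=True)
for n in ['top','scene']:
    c=dict(np.load(f'/tmp/{n}.npz'));print(n,tops(c));print('dish',np.array(ring(c)))
    W=world(c)
    for nm,(u,v) in dict(bear=(377,170),canteen=(128,167)).items():
        if n=='top':
            z=W[v-30:v+30,u-30:u+30];p=z[z[...,2]>.02]*1000;print(nm,p.min(0),p.max(0))
E
```

```text
top [[ 576.1   12.4   14.9   78.7  125. ]
 [ 541.    66.    14.9   78.4  122. ]
 [ 513.5   -4.1   14.7   77.9  119. ]
 [ 487.4  105.9   15.    78.7  118. ]
 [ 464.9  324.8   15.    77.8   97. ]
 [ 469.9   44.    14.8   78.1  127. ]
 [ 440.  -268.5   15.6   78.8   88. ]]
dish [532.   57.9 100.2 884. ]
bear [ 559.1 -298.7   20.2] [ 648.5 -226.6   76.5]
canteen [550.9 256.5  20.1] [662.6 364.5  57.7]
scene [[ 440.  -267.8   15.7   76.7   86. ]
 [ 470.5   41.8   16.7   79.2  136. ]
 [ 513.4   -4.5   15.6   79.1  139. ]
 [ 488.5  105.8   15.8   78.9  147. ]
 [ 542.3   64.7   15.8   79.2  169. ]
 [ 577.    11.    16.1   79.4  167. ]
 [ 467.   324.3   16.3   76.4  148. ]]
dish [533.1  57.6 100.  430. ]
```

Emit:
move_arm:
  targets:
    - [36,-48,-4,0,0,0]
    - [36,-48,-4,0,0,0]
    - [36,-48,-4,0,0,0]
    - [36,-48,-4,0,0,0]
    - [36,-48,-4,0,0,0]
    - [36,-48,-4,0,0,0]
    - [36,-48,-4,0,0,0]
    - [36,-48,-4,0,0,0]
  claw: 50

```text
t: 1.1
tcp_pos: [0.5019, 0.1212, 0.3725]
orientation: [-0.621, -3.079, -0.0]
contact_force: [2.0, 0.2, -0.4]
finger_gap: 0.0498
finger_force: 0.0
```

Emit:
move_arm:
  targets:
    - [20,-29,-35,0,0,0]
    - [20,-28,-35,0,0,0]
    - [0,0,-10,0,0,0]
    - [0,0,0,0,0,0]
    - [0,0,0,0,0,0]

```text
t: 1.72
tcp_pos: [0.5409, 0.0668, 0.2937]
orientation: [0.619, 3.079, 0.001]
contact_force: [0.8, 0.5, 0.2]
finger_gap: 0.05
finger_force: 0.0
```

Run:
```python
from plant import robot,cams
import cv2,numpy as np
c=cams.snapshot('wrist');cv2.imwrite('pics/w1.png',c['img'][:,:,::-1]);s=robot.sense();print(s['tcp_pos'])
```

```text
[0.54094921 0.0667795  0.29379411]
```

View pics/w1.png

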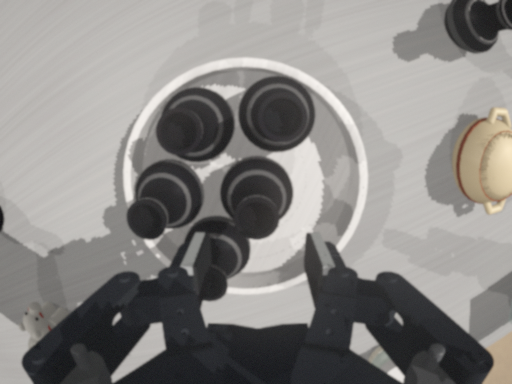

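The wrist view shows the off-centre jar (neck at about (257,210)) between the fingertips (190,255) and (320,255), with the free room to its right. Now I'll lower and grip it.

Emit:
move_arm:
  targets:
    - [0,-1,-30,0,0,0]
    - [0,0,-25,0,0,0]
    - [0,0,-13,0,0,0]
    - [0,0,0,0,0,0]
    - [0,0,0,0,0,0]

```text
t: 2.4
tcp_pos: [0.5414, 0.0652, 0.2257]
orientation: [0.62, 3.078, 0.0]
contact_force: [-0.1, 0.4, 0.7]
finger_gap: 0.05
finger_force: 0.0
```

Emit:
move_arm:
  targets:
    - [0,0,0,0,0,0]
    - [0,0,0,0,0,0]
    - [0,0,0,0,0,0]
    - [0,0,0,0,0,0]
    - [0,0,0,0,0,0]
  claw: 15
  force: 25

```text
t: 3.02
tcp_pos: [0.5413, 0.0651, 0.2254]
orientation: [0.62, 3.078, 0.0]
contact_force: [-0.3, 0.7, 7.7]
finger_gap: 0.0263
finger_force: 26.6
```

Emit:
move_arm:
  targets:
    - [0,0,2,0,0,0]
    - [0,0,2,0,0,0]
    - [-3,-2.5,0,0,0,0]
    - [-3,-2.5,0,0,0,0]
    - [-3,-2.5,0,0,0,0]
    - [0,0,0,0,0,0]
    - [0,0,-2,0,0,0]
    - [0,0,-1.5,0,0,0]

```text
t: 4.03
tcp_pos: [0.5322, 0.0576, 0.2253]
orientation: [0.621, 3.079, 0.0]
contact_force: [-3.1, 2.2, 16.2]
finger_gap: 0.0261
finger_force: 27.5
```

Emit:
move_arm:
  targets:
    - [0,0,0,0,0,0]
    - [0,0,0,0,0,0]

```text
t: 4.28
tcp_pos: [0.5322, 0.0576, 0.2254]
orientation: [0.62, 3.079, 0.0]
contact_force: [-1.1, 0.5, 4.4]
finger_gap: 0.0258
finger_force: 26.4
```

Emit:
move_arm:
  targets:
    - [0,0,0,0,0,0]
    - [0,0,0,0,0,0]
    - [0,0,0,0,0,0]
    - [0,0,20,0,0,0]
    - [0,0,40,0,0,0]
    - [0,0,40,0,0,0]
  claw: 45

```text
t: 5.03
tcp_pos: [0.5319, 0.0575, 0.3261]
orientation: [-0.621, -3.079, 0.0]
contact_force: [-0.6, -0.1, 1.3]
finger_gap: 0.045
finger_force: 0.0
```

Emit:
move_arm:
  targets:
    - [-11,44.5,0,0,0,0]
    - [-11,44.5,0,0,0,0]
    - [-11,44.5,0,0,0,0]
    - [-11,44.5,0,0,0,0]
    - [-11,44.5,0,0,0,0]
    - [-11,44.5,0,0,0,0]
    - [0,0,-20,0,0,0]
    - [0,0,0,0,0,0]
  claw: 60

```text
t: 6.02
tcp_pos: [0.4655, 0.3247, 0.304]
orientation: [-0.619, -3.078, 0.003]
contact_force: [0.1, 1.0, 0.4]
finger_gap: 0.0602
finger_force: 0.0
```

Run:
```python
from plant import robot,cams
from h import *
np.set_printoptions(precision=1,suppress=True)
for n in ['scene','top']:
    c=cams.snapshot(n);print(tops(c),np.array(ring(c)))
c=cams.snapshot('wrist');cv2.imwrite('pics/w2.png',c['img'][:,:,::-1]);s=robot.sense();print(s['tcp_pos'])
```

```text
[[ 439.7 -268.    15.9   76.7   93. ]
 [ 469.5   43.    16.1   79.1  137. ]
 [ 514.2   -5.    15.8   79.3  146. ]
 [ 487.4  105.1   16.    79.   144. ]
 [ 532.8   56.5   15.8   79.3  159. ]
 [ 576.4   11.6   16.    79.3  171. ]
 [ 466.   324.4   16.2   76.5  142. ]] [533.8  57.9  99.4 389. ]
[[ 576.2   12.4   14.9   78.9  118. ]
 [ 531.5   58.6   14.8   78.5  120. ]
 [ 513.5   -4.1   14.7   77.9  118. ]
 [ 487.3  105.9   14.9   79.3  111. ]
 [ 465.   324.7   14.9   77.3   62. ]
 [ 469.9   44.    14.8   78.5  126. ]
 [ 439.4 -267.4   15.4   78.1   92. ]] [532.   57.9 100.2 882. ]
[0.5 0.3 0.3]
```

View pics/w2.png

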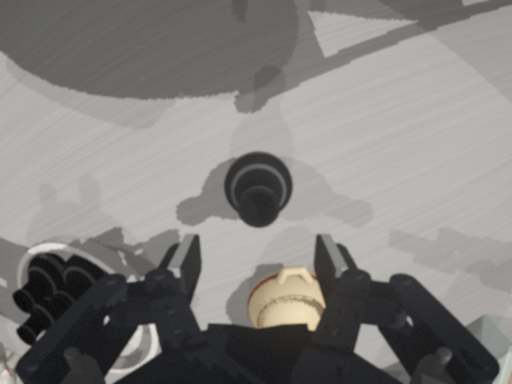

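The middle jar is now centred, at (532,57.5) against the dish at (532.5,57.8). In the wrist view jar_6 (258,205) sits between the fingers, and the canteen lies well below the palm.

Emit:
move_arm:
  targets:
    - [0,0,-35,0,0,0]
    - [0,0,-30,0,0,0]
    - [0,0,-16,0,0,0]
    - [0,0,0,0,0,0]
    - [0,0,0,0,0,0]

```text
t: 6.8
tcp_pos: [0.4665, 0.3247, 0.2254]
orientation: [0.621, 3.078, 0.002]
contact_force: [0.3, 0.0, 0.6]
finger_gap: 0.0601
finger_force: 0.0
```

Emit:
move_arm:
  targets:
    - [0,0,0,0,0,0]
    - [0,0,0,0,0,0]
    - [0,0,0,0,0,0]
    - [0,0,0,0,0,0]
    - [0,0,0,0,0,0]
    - [0,0,0,0,0,0]
  claw: 15
  force: 30

```text
t: 7.55
tcp_pos: [0.4662, 0.3247, 0.2249]
orientation: [0.621, 3.079, 0.001]
contact_force: [-0.7, -0.8, 7.0]
finger_gap: 0.0261
finger_force: 29.4
```

Emit:
move_arm:
  targets:
    - [0,0,30,0,0,0]
    - [0,0,50,0,0,0]
    - [10,-24,20,0,0,0]
    - [20,-48,0,0,0,0]
    - [20,-48,0,0,0,0]
    - [20,-48,0,0,0,0]
    - [15,-37,0,0,0,0]
    - [0,0,0,0,0,0]

```text
t: 8.55
tcp_pos: [0.5517, 0.1174, 0.3241]
orientation: [0.626, 3.079, -0.0]
contact_force: [-1.1, 0.7, -1.6]
finger_gap: 0.0259
finger_force: 30.1
```

Emit:
move_arm:
  targets:
    - [0,0,0,0,0,0]
    - [0,0,0,0,0,0]

```text
t: 8.8
tcp_pos: [0.5507, 0.1205, 0.3241]
orientation: [-0.619, -3.08, 0.0]
contact_force: [-0.5, -0.0, -1.2]
finger_gap: 0.0262
finger_force: 30.1
```

Run:
```python
from plant import robot,cams
from h import *
c=cams.snapshot('wrist');cv2.imwrite('pics/w3.png',c['img'][:,:,::-1]);s=robot.sense();print(s['tcp_pos'],s['finger_gap'])
```

```text
[0.55069976 0.12047245 0.32416457] 0.026107069428723817
```

View pics/w3.png

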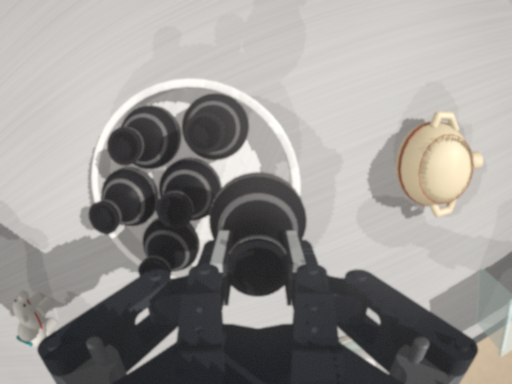

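The held jar (258,240) hangs upright above the gap. Next I'll lower it.

Emit:
move_arm:
  targets:
    - [0.3,-0.5,-30,0,0,0]
    - [0,0,-25,0,0,0]
    - [0,0,-15,0,0,0]
    - [0,0,-10,0,0,0]
    - [0,0,-6,0,0,0]
    - [0,0,-4,0,0,0]
    - [0,0,-2,0,0,0]
    - [0,0,0,0,0,0]

```text
t: 9.85
tcp_pos: [0.5514, 0.1191, 0.2324]
orientation: [0.621, 3.079, 0.0]
contact_force: [0.5, -0.2, -0.3]
finger_gap: 0.0262
finger_force: 30.1
```

Emit:
move_arm:
  targets:
    - [0,0,-1,0,0,0]
    - [0,0,-1,0,0,0]
    - [0,0,0,0,0,0]

```text
t: 10.22
tcp_pos: [0.5513, 0.119, 0.2302]
orientation: [-0.621, -3.08, 0.0]
contact_force: [1.1, -0.2, -0.9]
finger_gap: 0.0261
finger_force: 30.1
```

Emit:
move_arm:
  targets:
    - [0,0,-0.8,0,0,0]
    - [0,0,-0.8,0,0,0]
    - [0,0,0,0,0,0]

```text
t: 10.6
tcp_pos: [0.5514, 0.1191, 0.229]
orientation: [0.621, 3.079, 0.0]
contact_force: [-1.5, 1.1, 4.5]
finger_gap: 0.0261
finger_force: 30.6
```

Emit:
move_arm:
  targets:
    - [0,0,0,0,0,0]
    - [0,0,0,0,0,0]
    - [0,0,0,0,0,0]
    - [0,0,15,0,0,0]
    - [0,0,40,0,0,0]
    - [0,0,45,0,0,0]
  claw: 42

```text
t: 11.35
tcp_pos: [0.5512, 0.119, 0.3304]
orientation: [-0.621, -3.079, 0.0]
contact_force: [1.1, 0.4, -0.0]
finger_gap: 0.0417
finger_force: 0.0
```

Emit:
move_arm:
  targets:
    - [-14,-48,0,0,0,0]
    - [-14,-48,0,0,0,0]
    - [-14,-48,0,0,0,0]
    - [-14,-48,0,0,0,0]
    - [-14,-48,0,0,0,0]
    - [-14,-48,0,0,0,0]
    - [-14,-48,0,0,0,0]
    - [-13,-51,0,0,0,0]
  claw: 60

```text
t: 12.35
tcp_pos: [0.4397, -0.2694, 0.3298]
orientation: [0.62, 3.079, -0.001]
contact_force: [0.9, -0.4, 0.3]
finger_gap: 0.06
finger_force: 0.0
```

Emit:
move_arm:
  targets:
    - [0,0,-20,0,0,0]
    - [0,0,0,0,0,0]
    - [0,0,0,0,0,0]

```text
t: 12.72
tcp_pos: [0.4406, -0.2676, 0.3096]
orientation: [0.62, 3.079, -0.001]
contact_force: [1.1, 0.1, 0.5]
finger_gap: 0.0598
finger_force: 0.0
```

Run:
```python
from plant import robot,cams
from h import *
np.set_printoptions(precision=1,suppress=True)
for n in ['scene','top']:
    c=cams.snapshot(n);print(tops(c),np.array(ring(c)))
s=robot.sense();print(s['tcp_pos']*1000)
c=cams.snapshot('wrist');cv2.imwrite('pics/w4.png',c['img'][:,:,::-1])
```

```text
[[ 439.3 -269.1   16.4   76.7   85. ]
 [ 470.1   43.7   16.    79.2  133. ]
 [ 513.6   -5.7   16.1   79.1  141. ]
 [ 488.5  104.6   15.5   79.   144. ]
 [ 531.8   57.6   15.7   79.3  160. ]
 [ 576.5   11.8   15.8   79.3  171. ]
 [ 550.7  118.9   15.6   79.   172. ]] [533.2  57.7 100.1 430. ]
[[ 576.3   12.4   14.9   78.9  117. ]
 [ 549.9  119.8   14.9   78.4  124. ]
 [ 531.4   58.5   14.7   78.4  124. ]
 [ 513.5   -4.1   14.7   78.   113. ]
 [ 487.4  106.    14.9   78.6  120. ]
 [ 469.9   44.    14.8   78.7  118. ]
 [ 433.7 -264.8   11.8   79.1   29. ]] [532.1  57.9 100.2 887. ]
[ 440.7 -267.5  309.5]
```

View pics/w4.png

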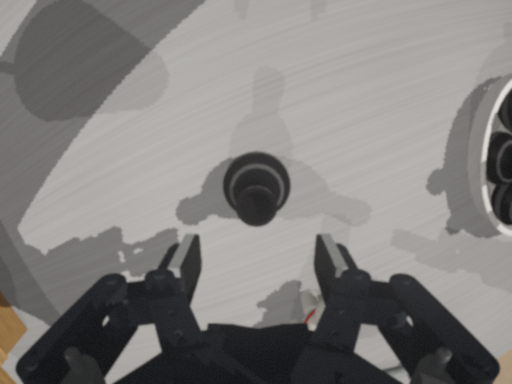

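jar_6 stands in its slot, and jar_7 (256,205) is centred between the fingers.

Emit:
move_arm:
  targets:
    - [-0.6,-0.4,-35,0,0,0]
    - [0,0,-32,0,0,0]
    - [0,0,-17,0,0,0]
    - [0,0,0,0,0,0]
    - [0,0,0,0,0,0]

```text
t: 13.5
tcp_pos: [0.4401, -0.2685, 0.2256]
orientation: [0.62, 3.078, -0.001]
contact_force: [0.3, 0.5, 0.0]
finger_gap: 0.0599
finger_force: 0.0
```

Emit:
move_arm:
  targets:
    - [0,0,0,0,0,0]
    - [0,0,0,0,0,0]
    - [0,0,0,0,0,0]
    - [0,0,0,0,0,0]
    - [0,0,0,0,0,0]
    - [0,0,0,0,0,0]
  claw: 15

```text
t: 14.25
tcp_pos: [0.4399, -0.2684, 0.2253]
orientation: [0.62, 3.079, -0.001]
contact_force: [-0.7, 1.5, 6.6]
finger_gap: 0.0263
finger_force: 29.2
```

Emit:
move_arm:
  targets:
    - [0,0,30,0,0,0]
    - [0,0,50,0,0,0]
    - [0,0,30,0,0,0]
    - [18,39,0,0,0,0]
    - [22,49,0,0,0,0]
    - [22,49,0,0,0,0]
    - [22,49,0,0,0,0]
    - [22,49,0,0,0,0]

```text
t: 15.25
tcp_pos: [0.5461, -0.0316, 0.3347]
orientation: [0.621, 3.08, -0.0]
contact_force: [0.4, -0.5, -2.3]
finger_gap: 0.0265
finger_force: 30.1
```

Emit:
move_arm:
  targets:
    - [22,48,0,0,0,0]
    - [18,39,0,0,0,0]
    - [10,20,0,0,0,0]
    - [0,0,0,0,0,0]
    - [0,0,0,0,0,0]

```text
t: 15.88
tcp_pos: [0.5954, 0.0727, 0.3344]
orientation: [-0.622, -3.079, 0.001]
contact_force: [0.2, -0.0, -2.0]
finger_gap: 0.026
finger_force: 30.1
```

Now down 104 mm to about z = 230.

Emit:
move_arm:
  targets:
    - [0.3,0.5,-30,0,0,0]
    - [0,0,-30,0,0,0]
    - [0,0,-15,0,0,0]
    - [0,0,-10,0,0,0]
    - [0,0,-7,0,0,0]
    - [0,0,-5,0,0,0]
    - [0,0,-3,0,0,0]
    - [0,0,-2,0,0,0]

```text
t: 16.88
tcp_pos: [0.5961, 0.0742, 0.2327]
orientation: [0.621, 3.079, 0.0]
contact_force: [0.1, 0.6, -1.1]
finger_gap: 0.0261
finger_force: 30.2
```

Emit:
move_arm:
  targets:
    - [0,0,-1,0,0,0]
    - [0,0,-1,0,0,0]
    - [0,0,0,0,0,0]

```text
t: 17.25
tcp_pos: [0.596, 0.0742, 0.2306]
orientation: [0.621, 3.08, 0.0]
contact_force: [0.3, 0.3, -2.0]
finger_gap: 0.026
finger_force: 30.2
```

Emit:
move_arm:
  targets:
    - [0,0,-0.8,0,0,0]
    - [0,0,-0.8,0,0,0]
    - [0,0,0,0,0,0]

```text
t: 17.62
tcp_pos: [0.5961, 0.0742, 0.2294]
orientation: [0.621, 3.079, 0.0]
contact_force: [-1.0, 0.8, 4.5]
finger_gap: 0.0258
finger_force: 30.6
```

Emit:
move_arm:
  targets:
    - [0,0,0,0,0,0]
    - [0,0,0,0,0,0]
    - [0,0,0,0,0,0]
    - [0,0,15,0,0,0]
    - [0,0,40,0,0,0]
    - [0,0,50,0,0,0]
    - [-5,40,40,0,0,0]
    - [-5,60,0,0,0,0]
  claw: 42

```text
t: 18.62
tcp_pos: [0.5864, 0.1744, 0.3789]
orientation: [0.623, 3.072, 0.004]
contact_force: [1.5, -0.3, -0.9]
finger_gap: 0.0425
finger_force: 0.0
```

Emit:
move_arm:
  targets:
    - [-20,55,0,0,0,0]
    - [-20,55,0,0,0,0]
    - [-20,55,0,0,0,0]
    - [0,0,0,0,0,0]
    - [0,0,0,0,0,0]

```text
t: 19.25
tcp_pos: [0.5261, 0.3388, 0.3747]
orientation: [0.62, 3.079, 0.0]
contact_force: [1.0, -0.0, -0.4]
finger_gap: 0.0418
finger_force: 0.0
```

Run:
```python
from plant import robot,cams
from h import *
np.set_printoptions(precision=1,suppress=True)
for n in ['scene','top']:
    c=cams.snapshot(n);t=tops(c);d=np.array(ring(c));print(np.c_[t,np.hypot(t[:,0]-d[0],t[:,1]-d[1])],d)
    cv2.imwrite(f'pics/{n}9.png',c['img'][:,:,::-1])
```

```text
[[469.7  43.6  15.8  79.1 135.   66. ]
 [514.8  -5.2  14.9  78.9 143.   66.1]
 [487.9 105.2  16.1  79.  141.   66.1]
 [532.4  57.6  15.6  79.4 158.    1.9]
 [576.4  10.9  15.7  79.3 171.   63.3]
 [550.9 118.2  15.3  78.9 174.   62.5]
 [596.9  73.7  15.5  79.2 183.   64.7]] [534.2  58.   99.1 287. ]
[[595.8  74.4  14.8  79.2 107.   65.8]
 [576.1  12.4  14.9  78.6 123.   63.3]
 [550.1 119.9  14.8  79.3 115.   64.5]
 [531.4  58.6  14.7  78.6 121.    1. ]
 [513.5  -4.1  14.7  78.  117.   64.8]
 [487.4 105.8  14.8  78.7 118.   65.6]
 [469.9  44.   14.8  78.5 121.   63.7]] [532.1  57.9 100.2 884. ]
```

View pics/scene9.png

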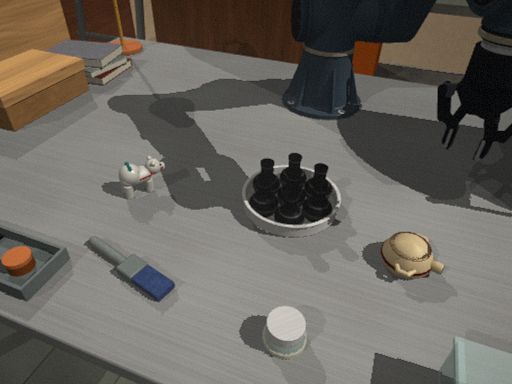

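All seven jars stand upright in the dish around (291,195), within 66 mm of its axis. The bear (138,175), the canteen (408,255) and the dish have not moved, and the gripper is clear of everything.

```bash
python3 -c "from plant import sign_off;print(sign_off())"
```

```text
the job is handed in; nothing more can be done
None
```

All seven jars are packed upright in the dish, one in the middle and six round it; the last pictures show the dish, bear and canteen unmoved, and the job was handed in at about 19 s (no verdict was returned).

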